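# Load the round rim formers into their nests

## Robot

A 7-joint arm with a two-finger parallel gripper is mounted at the origin on the work surface. World frame = base frame: x ahead of the robot, y to its left, z up, the work surface at z = 0. Lengths are in m, angles in rad, forces in N, time in s.
With the tool pointing down it reaches from about 0.35 to 0.9 m from the base axis. Payload 19.9 kg.
Tool frame: the origin (TCP) lies at the centre of the arm's flange, where the gripper is bolted on; the fingertips stand 173 mm ahead of it and the grasp point (between the pads) lies 155 mm ahead of it; z points along the fingers, y is the line along which they close (so a half turn about z gives the same grasp; the last joint's range is limited). The gripper opens to 85 mm and grips with 20 to 120 N. Pads are 22 mm wide; open, the fingers measure 114 mm over their backs; the gripper's body (76 mm by 85 mm) begins 54 mm behind the grasp point. The pads swing forward as they close: fully open they stand 13 mm farther back than shut.
Start: joints at [1.228, 0.417, -0.01, 1.614, 0.005, 1.111, -0.053], TCP at [0.185, -0.597, 0.405] pointing down, gripper open.
Joint ranges: [-2.81, 2.81], [-0.39, 2.02], [-1.27, 1.25], [0.06, 2.57], [-1.19, 4.33], [0.19, 2], [-2.82, 2.82]. Speed limits (rad/s): [1.89, 1.89, 2.39, 2.39, 3.01, 3.01, 3.01].

## Interface

Orientations are given as a 3x3 rotation matrix whose columns are the frame's x, y, z axes.
In Python, from bench import manip gives the robot as it stands.
- The arm moves only by the tool arm_command, never from a script. Its argument "targets" is one flat list of numbers, 5 for each row, row after row: the shift along the tool's x, y, z in mm, then the turn about the tool's z in degrees, then the closure, from 0 (fully open) to 1 (shut). In form: [x, y, z, yaw, fingers, x, y, z, yaw, fingers, ...]. A call has 1 to 20 rows; each row is the pose to reach, as a shift and turn from the pose commanded when the call began, along the tool's axes at that moment; what a row does not reach only later rows make up. A row lasts 1/10 s, in which the tool goes at most 50 mm and 8.59 degrees, less where a joint would pass 70% of its speed; a pose out of reach is approached as far as the arm can. A call with a gripper value outside its range is refused whole. The fingers move at their own pace and stop on an object; "force" is the grip in N (left out, the last holds). Time passes only in rows, so rows that repeat a pose let the fingers close. It gives the time, the measured TCP pose, the force, the opening and the grip force at its end, in the units of the state.
- manip.sense(): the state, without advancing time (a new reading comes with each control period).
- manip.grab_frame(name): name is "side" or "top" or "wrist"; returns a dict with "img" (400x640x3 uint8, red, green, blue), "fx", "fy", "cx", "cy" (pixels), "cam_to_world" (4x4, takes a point from camera to world coordinates). Camera axes: x right, y down, z forward; pixel columns grow to the right and rows downward; lengths in m; the calibration is good to about 2 mm. A picture is of the moment at which its call begins. There is no depth.
- manip.close_job(): hands the job in; it is judged then, once.
The state is a dict: "t": time; "joints": joint angles; "qvel": joint speeds; "effort": joint torques, N m; "eef_pos": TCP position; "eef_rot": TCP orientation; "wrist_force": force on the tool from outside, world axes, zero at the start; "torque": the same for the moment, N m; "grip_width": finger opening in m; "grasp_force": force on a finger pad.
Only numpy, scipy, OpenCV 4.12 (cv2) and the standard library are available. Lean on these libraries where they do the work, as an engineer would, in place of code of your own. Each camera call takes 0.05 s, during which the arm holds its last target. There are 200 camera calls.

## Task

On this spectacle-frame bench, load the four round steel formers into the four dark round nests, each in the nest of its own size: the smallest former in the smallest nest, and so on up to the largest in the largest. Lower each one gently, do not drop it in, so that it stands upright with its disc flat on the seat inside the raised lip. Leave the two square formers standing where they are.

Things in the scene. Friction and masses are not known exactly. Their poses are not given: they have to be found in the camera images.
- round_32_mid (a point): the smallest round former, loose: a bright steel disc 32 mm in diameter and 12 mm thick with an upright steel stem (16 mm in diameter, 38 mm tall) standing in the middle of the disc to lift it by; 50 mm tall in all, 118 g give or take a quarter. This point is on its axis, half-way up (25 mm above its underside); z up the stem.
- round_44_mid (a point): the second smallest round former, loose: a bright steel disc 44 mm in diameter and 12 mm thick with an upright steel stem (16 mm in diameter, 38 mm tall) standing in the middle of the disc to lift it by; 50 mm tall in all, 182 g give or take a quarter. This point is on its axis, half-way up (25 mm above its underside); z up the stem.
- round_56_mid (a point): the second largest round former, loose: a bright steel disc 56 mm in diameter and 12 mm thick with an upright steel stem (16 mm in diameter, 38 mm tall) standing in the middle of the disc to lift it by; 50 mm tall in all, 267 g give or take a quarter. This point is on its axis, half-way up (25 mm above its underside); z up the stem.
- round_68_mid (a point): the largest round former, loose: a bright steel disc 68 mm in diameter and 12 mm thick with an upright steel stem (16 mm in diameter, 38 mm tall) standing in the middle of the disc to lift it by; 50 mm tall in all, 373 g give or take a quarter. This point is on its axis, half-way up (25 mm above its underside); z up the stem.
- square_38_mid (a point): a square former, not wanted: a bright steel square 38 x 38 mm, 12 mm thick, with the same stem (16 mm in diameter, 50 mm tall in all). This point is on its axis, 25 mm above its underside; z up the stem, x and y along its sides.
- square_54_mid (a point): a square former, not wanted: a bright steel square 54 x 54 mm, 12 mm thick, with the same stem (16 mm in diameter, 50 mm tall in all). This point is on its axis, 25 mm above its underside; z up the stem, x and y along its sides.
- nest_32_seat (a point): the smallest nest, for the 32 mm round former: a dark steel round dish fixed to the bench, 58 mm in outer diameter and 16 mm high, with a flat seat 50 mm in diameter, 12 mm above the bench, inside a raised lip 4 mm high and 4 mm wide. This point is the centre of the flat seat; z up.
- nest_44_seat (a point): the second smallest nest, for the 44 mm round former: a dark steel round dish fixed to the bench, 70 mm in outer diameter and 16 mm high, with a flat seat 62 mm in diameter, 12 mm above the bench, inside a raised lip 4 mm high and 4 mm wide. This point is the centre of the flat seat; z up.
- nest_56_seat (a point): the second largest nest, for the 56 mm round former: a dark steel round dish fixed to the bench, 82 mm in outer diameter and 16 mm high, with a flat seat 74 mm in diameter, 12 mm above the bench, inside a raised lip 4 mm high and 4 mm wide. This point is the centre of the flat seat; z up.
- nest_68_seat (a point): the largest nest, for the 68 mm round former: a dark steel round dish fixed to the bench, 94 mm in outer diameter and 16 mm high, with a flat seat 86 mm in diameter, 12 mm above the bench, inside a raised lip 4 mm high and 4 mm wide. This point is the centre of the flat seat; z up.

How it is judged:
At the end, for the whole second after the job is handed in: Each of the four round formers stands upright (within 0.08 rad) and at rest in the nest of its own size, its axis within 13 mm of the nest's centre and its disc flat on the seat (height within 3 mm) (horizontal distance between round_32_mid and nest_32_seat below 0.013 m and z of round_32_mid in the frame of nest_32_seat between 0.022 and 0.028 m and angle between each of round_32_mid, round_44_mid, round_56_mid, round_68_mid's own z axis and vertical below 0.08 rad and linear speed of each of round_32, round_44, round_56, round_68 below 0.02 m/s and horizontal distance between round_44_mid and nest_44_seat below 0.013 m and z of round_44_mid in the frame of nest_44_seat between 0.022 and 0.028 m and horizontal distance between round_56_mid and nest_56_seat below 0.013 m and z of round_56_mid in the frame of nest_56_seat between 0.022 and 0.028 m and horizontal distance between round_68_mid and nest_68_seat below 0.013 m and z of round_68_mid in the frame of nest_68_seat between 0.022 and 0.028 m); the robot touches nothing.
It fails at once if a square former is pushed more than 20 mm from its place or knocked over (distance of any of square_38_mid, square_54_mid from where it was at the start of the episode above 0.02 m or angle between any of square_38_mid, square_54_mid's own z axis and vertical above 0.5 rad).
It fails at once if a round former is dropped (moves faster than 0.5 m/s with no finger on it, a fall of about 13 mm) ((contact force between the fingers and round_32 below 0.2 N and linear speed of round_32 above 0.5 m/s) or (contact force between the fingers and round_44 below 0.2 N and linear speed of round_44 above 0.5 m/s) or (contact force between the fingers and round_56 below 0.2 N and linear speed of round_56 above 0.5 m/s) or (contact force between the fingers and round_68 below 0.2 N and linear speed of round_68 above 0.5 m/s)).
It also fails if it takes over 88 s, if anything falls off the work surface, if the arm or the gripper's body presses on something with over 40 N, if the wrist force passes 120 N, or if a joint passes its speed limit or range.

## Working session

There is one attempt and no reset: what is moved stays moved. The work goes in short steps, Python scripts to look and compute and a tool call to move; the robot and the scene stay as the last step left them, time stands still between calls to the robot, and variables do not carry over. Pictures are saved under pics/ and viewed, at most 14 in all, crops included, and the job is handed in when it is done.

Besides the shell and the picture viewer there is one more tool, called after "Request:" as name(argument=value, ...) on one line, values as JSON. arm_command: Moves the arm, as the interface text tells. Its arguments: {"type":"object","properties":{"targets":{"type":"array"},"force":{"type":"number"}},"required":["targets"]}

```bash
mkdir -p pics; python3 - <<'E'
from bench import manip
import cv2,numpy as np
s=manip.sense();print(s['t'],s['eef_pos'],s['eef_rot'],s['grip_width'])
for n in('top','side'):
    f=manip.grab_frame(n);cv2.imwrite(f'pics/{n}0.png',f['img'][:,:,::-1]);print(n,f['fx'],f['fy'],f['cx'],f['cy'],np.round(f['cam_to_world'],4).tolist())
    np.save(f'pics/{n}0.npy',f['img'])
E
```

```text
0.0 [ 0.18516811 -0.59679328  0.40404689] [[ 9.55076742e-01  2.96358234e-01 -4.63294386e-04]
 [ 2.96358584e-01 -9.55075988e-01  1.20317089e-03]
 [-8.59117418e-05 -1.28642180e-03 -9.99999169e-01]] 0.08530591569111072
top 459.49741770860226 459.49741770860226 318.4863578306007 197.68966908643037 [[0.0066, -0.9923, 0.1239, 0.3756], [-0.9997, -0.0036, 0.0251, -0.0128], [-0.0245, -0.124, -0.992, 1.0765], [0.0, 0.0, 0.0, 1.0]]
side 402.14811402962636 402.14811402962636 328.10394664451803 197.23652976294912 [[0.9647, -0.166, 0.2046, 0.3295], [-0.2633, -0.5808, 0.7703, -0.6636], [-0.009, -0.797, -0.6039, 0.5748], [0.0, 0.0, 0.0, 1.0]]
```

View pics/top0.png

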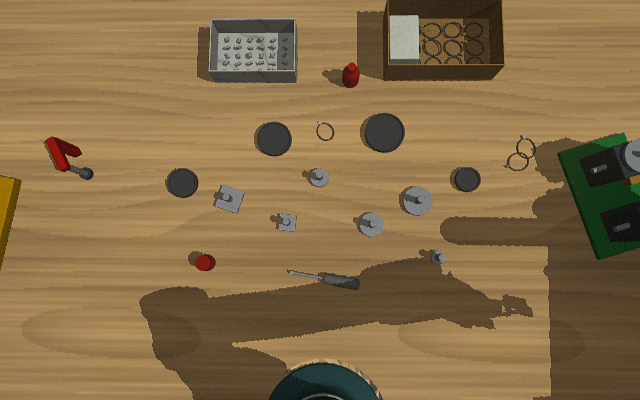

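View pics/side0.png

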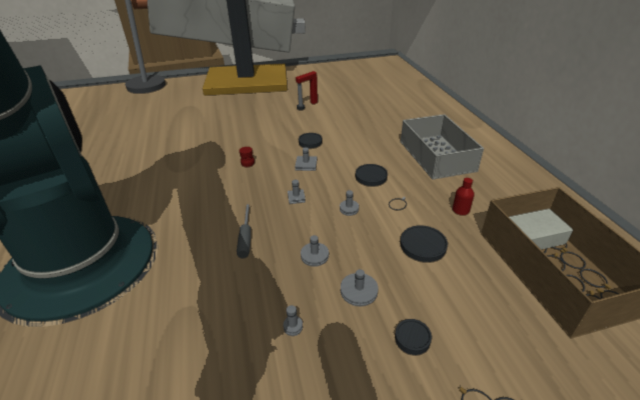

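The top view shows nests near (274,139), (384,133), (182,183) and (466,180), round formers near (318,177), (416,201), (370,224) and (438,257), and squares near (229,199) and (286,222).

```bash
cat >u.py <<'E'
import numpy as np,cv2
K=dict(f=459.4974,cx=318.486,cy=197.69)
T=np.array([[0.0066,-0.9923,0.1239,0.3756],[-0.9997,-0.0036,0.0251,-0.0128],[-0.0245,-0.124,-0.992,1.0765],[0,0,0,1]])
def ray(u,v,z,f=459.4974,cx=318.486,cy=197.69,T=T):
    d=T[:3,:3]@np.array([(u-cx)/f,(v-cy)/f,1]);p=T[:3,3];return (p+d*(z-p[2])/d[2])[:2]
E
python3 - <<'E'
from u import *
im=np.load('pics/top0.npy')
hsv=cv2.cvtColor(im,cv2.COLOR_RGB2HSV)
low=(hsv[...,1]<70).astype(np.uint8)
n,l,st,c=cv2.connectedComponentsWithStats(low)
for i in range(1,n):
    x,y,w,h,a=st[i]
    if a<60 or not(150<x<500 and 100<y<280):continue
    m=(l==i).astype(np.uint8);ct=max(cv2.findContours(m,0,2)[0],key=cv2.contourArea)
    (u,v),r=cv2.minEnclosingCircle(ct);z=.016 if hsv[...,2][l==i].mean()<90 else .012
    print((x,y,w,h),a,round(hsv[...,2][l==i].mean()),np.round([u,v,r],1),'xy',np.round(ray(u,v,z),4),'diam',np.round(2*r*(1.0765-z)/459.5*1000), 'boxc',np.round(ray(x+w/2-.5,y+h/2-.5,z),4))
cv2.imwrite('pics/crop.png',cv2.resize(im[165:275,200:460,::-1],None,fx=3,fy=3,interpolation=cv2.INTER_CUBIC))
E
```

```text
(np.int32(365), np.int32(113), np.int32(40), np.int32(39)) 1201 58 [384.4 131.9  19.8] xy [ 0.665  -0.1406] diam 91.0 boxc [ 0.6649 -0.1408]
(np.int32(257), np.int32(122), np.int32(34), np.int32(34)) 914 58 [273.7 138.6  17.1] xy [0.6489 0.1211] diam 79.0 boxc [0.6491 0.1217]
(np.int32(455), np.int32(167), np.int32(26), np.int32(25)) 470 58 [467.5 178.7  12.7] xy [ 0.5537 -0.3314] diam 59.0 boxc [ 0.553  -0.3315]
(np.int32(168), np.int32(169), np.int32(30), np.int32(29)) 690 56 [182.4 182.8  15.2] xy [0.5422 0.3346] diam 70.0 boxc [0.5418 0.3344]
(np.int32(310), np.int32(168), np.int32(19), np.int32(19)) 277 118 [319.  177.2   9.4] xy [0.5571 0.0131] diam 43.0 boxc [0.5575 0.0133]
(np.int32(215), np.int32(185), np.int32(30), np.int32(28)) 551 123 [229.5 198.5  15.9] xy [0.5059 0.223 ] diam 74.0 boxc [0.5059 0.223 ]
(np.int32(403), np.int32(186), np.int32(30), np.int32(30)) 680 119 [417.2 200.6  14.8] xy [ 0.5027 -0.2152] diam 68.0 boxc [ 0.5028 -0.2158]
(np.int32(360), np.int32(213), np.int32(24), np.int32(24)) 459 122 [371.2 224.4  12.1] xy [ 0.4468 -0.1081] diam 56.0 boxc [ 0.4465 -0.1089]
(np.int32(278), np.int32(214), np.int32(19), np.int32(18)) 272 124 [287.  222.5  11.1] xy [0.4502 0.0869] diam 51.0 boxc [0.4502 0.0869]
(np.int32(430), np.int32(250), np.int32(16), np.int32(14)) 164 92 [437.4 256.8   7.7] xy [ 0.3734 -0.2585] diam 35.0 boxc [ 0.3741 -0.2587]
(np.int32(290), np.int32(271), np.int32(70), np.int32(19)) 469 75 [324.2 278.6  35.1] xy [ 3.224e-01 -2.000e-04] diam 162.0 boxc [ 0.3194 -0.0009]
```

View pics/crop.png

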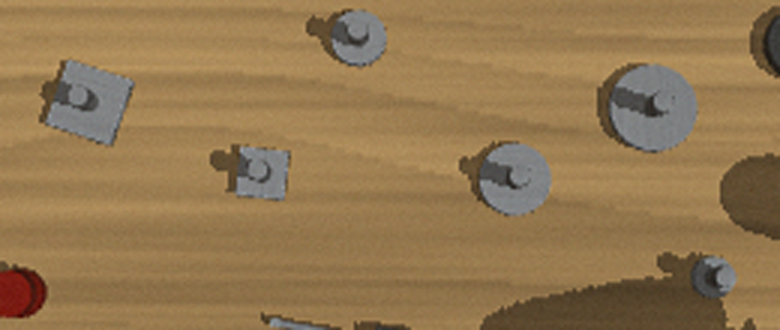

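```bash
cat >>u.py <<'E'
P={'r32':(.3738,-.2586),'r44':(.5573,.0132),'r56':(.4467,-.1085),'r68':(.5028,-.2155),
'n32':(.5534,-.3314),'n44':(.542,.3345),'n56':(.649,.1214),'n68':(.665,-.1407)}
def go(s,name,z):
    t=np.r_[P[name],z]; return np.round(s['eef_rot'].T@(t-s['eef_pos'])*1000,1)
E
python3 - <<'E'
from u import *
from bench import manip
s=manip.sense()
print('stem32',ray(438.3,256.7,.05),'stem68',ray(200+662/3,165+101/3,.05),'stem56',ray(200+519/3,165+176/3,.05),'stem44',ray(200+357/3,165+33/3,.05))
print(go(s,'r32',.30))
E
```

```text
stem32 [ 0.3737651  -0.25167021] stem68 [ 0.50241507 -0.21570631] stem56 [ 0.44586837 -0.10880545] stem44 [0.55332974 0.01233925]
[ 280.4 -267.   104.4]
```

Request:
arm_command(targets=[35,-33,13,0,0,70,-66,26,0,0,105,-100,39,0,0,140,-134,52,0,0,175,-167,65,0,0,210,-200,78,0,0,245,-234,91,0,0,280,-267,104,0,0,280,-267,104,0,0,280,-267,104,0,0,280,-267,104,0,0,280,-267,104,0,0,280,-267,104,0,0], force=60)

```text
t: 1.4
eef_pos: [0.3731, -0.2598, 0.3008]
eef_rot: [[0.956, 0.295, 0.0], [0.295, -0.956, -0.0], [0.0, 0.0, -1.0]]
wrist_force: [0.4, -0.8, -0.1]
grip_width: 0.0858
grasp_force: 0.0
```

```bash
python3 - <<'E'
from u import *
from bench import manip
s=manip.sense();print(s['t'],s['eef_pos'],s['grip_width'],s['joints'])
f=manip.grab_frame('wrist');cv2.imwrite('pics/w1.png',f['img'][:,:,::-1])
C=f['cam_to_world'];print(f['fx'],f['cx'],f['cy'],C.round(4).tolist())
for p in ((.3738,-.2586,.012),(.3738,-.2586,.05),(.3738,-.252,.05)):
    q=np.linalg.inv(C)@np.r_[p,1];print(q[:2]/q[2]*f['fx']+[f['cx'],f['cy']])
E
```

```text
1.4 [ 0.37307217 -0.25975459  0.30081097] 0.08580384709850365 [ 0.7154005   0.26522895 -0.19777144  2.11269623  0.07427575  0.76982666
 -0.80068331]
342.01130248524817 321.7376888024419 198.38816344677147 [[0.2944, -0.9151, -0.2755, 0.4426], [-0.9557, -0.2815, -0.0864, -0.2374], [0.0015, 0.2887, -0.9574, 0.2699], [0.0, 0.0, 0.0, 1.0]]
[321.28867039 191.27761605]
[321.30204696 206.3769201 ]
[311.95320433 203.64340547]
```

View pics/w1.png

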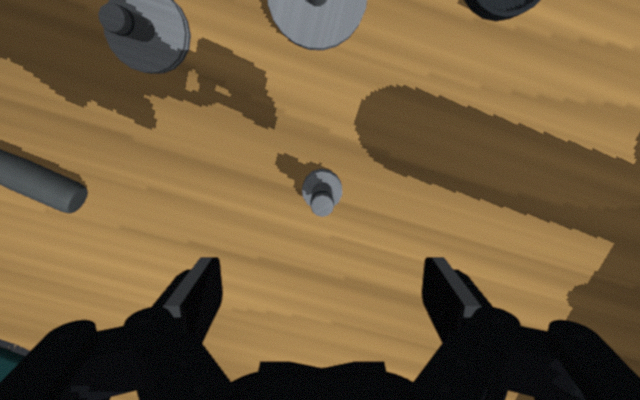

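The stem top is at (321,206), where my estimate predicted it. Descending to grasp.

Request:
arm_command(targets=[1,-1,40,0,0.3,1,-1,80,0,0.3,1,-1,100,0,0.3,1,-1,110,0,0.3,1,-1,110,0,0.3,1,-1,110,0,0.3,1,-1,110,0,1,1,-1,110,0,1,1,-1,110,0,1,1,-1,110,0,1,1,-1,110,0,1,1,-1,110,0,1,1,-1,110,0,1,1,-1,110,0,1,1,-1,110,0,1,1,-1,110,0,1])

```text
t: 3.05
eef_pos: [0.3744, -0.2578, 0.1913]
eef_rot: [[0.955, 0.296, 0.001], [0.296, -0.955, -0.001], [0.0, 0.001, -1.0]]
wrist_force: [-2.1, 1.1, 11.7]
grip_width: 0.0147
grasp_force: 58.3
```

Request:
arm_command(targets=[0,0,-15,0,1,0,0,-40,0,1,0,0,-75,0,1,25,20,-85,0,1,50,41,-85,0,1,75,61,-85,0,1,100,82,-85,0,1,125,102,-85,0,1,150,123,-85,0,1,150,123,-85,0,1,150,123,-85,0,1,150,123,-65,0,1,150,123,-45,0,1,150,123,-35,0,1,150,123,-35,0,1,150,123,-35,0,1,150,123,-35,0,1])

```text
t: 4.75
eef_pos: [0.554, -0.3309, 0.2268]
eef_rot: [[0.955, 0.296, 0.001], [0.296, -0.955, -0.001], [0.001, 0.001, -1.0]]
wrist_force: [0.0, 1.0, -0.6]
grip_width: 0.0145
grasp_force: 58.8
```

```bash
python3 - <<'E'
from u import *
from bench import manip
s=manip.sense();print(s['t'],s['eef_pos'],s['grip_width'],s['wrist_force'],go(s,'n32',.203))
f=manip.grab_frame('wrist');cv2.imwrite('pics/w2.png',f['img'][:,:,::-1])
C=f['cam_to_world']
for p in ((.5534,-.3314,.012),(.5534,-.3314,.016)):
    q=np.linalg.inv(C)@np.r_[p,1];print(q[:2]/q[2]*f['fx']+[f['cx'],f['cy']])
E
```

```text
4.75 [ 0.55403773 -0.3308725   0.22678447] 0.014504079682653152 [ 0.0249833   1.01608486 -0.56707303] [-0.8  0.3 23.8]
[323.20950253 229.07168479]
[323.25396458 231.71358311]
```

View pics/w2.png

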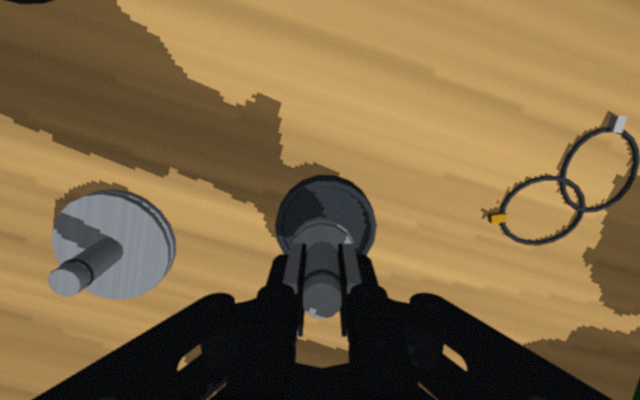

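The picture shows the disc centred at column 326 over the nest, whose columns run from 275 to 376. Lowering it now.

Request:
arm_command(targets=[-1,0,8,0,1,-1,0,14,0,1,-1,0,19,0,1,-1,0,22,0,1,-1,0,23,0,1,-1,0,23,0,1,-1,0,23,0,1,-1,0,23,0,0.85,-1,0,23,0,0.75,-1,0,23,0,0.65,-1,0,23,0,0.55,-1,0,23,0,0.5,-1,0,23,0,0.5,-1,0,0,0,0.5,-1,0,-40,0,0.5,-1,0,-60,0,0.4,-1,0,-60,0,0.3,-1,0,-60,0,0.3])

```text
t: 6.6
eef_pos: [0.5528, -0.3311, 0.2857]
eef_rot: [[0.955, 0.296, 0.0], [0.296, -0.955, -0.0], [0.0, 0.0, -1.0]]
wrist_force: [-0.3, -0.6, -0.5]
grip_width: 0.0597
grasp_force: 0.0
```

```bash
python3 - <<'E'
from u import *
from bench import manip
s=manip.sense();print(s['t'],s['eef_pos'],s['grip_width'],s['wrist_force'],go(s,'r68',.19),go(s,'r68',.29))
f=manip.grab_frame('wrist');cv2.imwrite('pics/w3.png',f['img'][:,:,::-1])
C=f['cam_to_world']
for p in ((.5534,-.3314,.062),(.5534,-.3314,.012),(.5028,-.2155,.012),(.5028,-.2155,.05)):
    q=np.linalg.inv(C)@np.r_[p,1];print(q[:2]/q[2]*f['fx']+[f['cx'],f['cy']])
E
```

```text
6.6 [ 0.55282345 -0.33105428  0.28570179] 0.05970253161882045 [-0.26215601 -0.59767332 -0.54756024] [ -13.6 -125.2   95.7] [ -13.6 -125.2   -4.3]
[323.67920893 221.42024286]
[323.20893163 197.60337762]
[156.12858778 215.53451538]
[128.9446043  235.33071684]
```

View pics/w3.png

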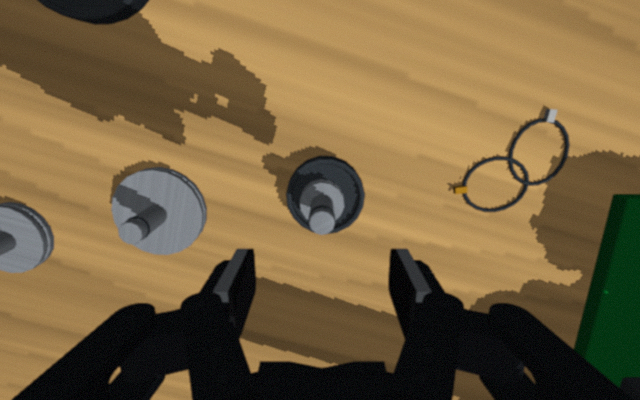

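The 32 mm former is in its nest, with its stem top at (321,219) and the nest centre at (325,195). The 68 mm former is at (158,211), slightly off my estimate. Going there with a small correction.

Request:
arm_command(targets=[-3,-30,-4,0,0.3,-6,-60,-4,0,0.3,-9,-90,-4,0,0.3,-12,-123,-4,0,0.3,-12,-123,-4,0,0.3,-12,-123,-4,0,0.3,-12,-123,35,0,0.3,-12,-123,70,0,0.3,-12,-123,88,0,0.3,-12,-123,95,0,0.3,-12,-123,95,0,0.3,-12,-123,95,0,0.3,-12,-123,95,0,1,-12,-123,95,0,1,-12,-123,95,0,1,-12,-123,95,0,1,-12,-123,95,0,1,-12,-123,95,0,1,-12,-123,95,0,1,-12,-123,95,0,1], force=80)

```text
t: 8.65
eef_pos: [0.5052, -0.2171, 0.1914]
eef_rot: [[0.955, 0.296, 0.001], [0.296, -0.955, -0.0], [0.0, 0.0, -1.0]]
wrist_force: [-4.0, 1.0, 12.1]
grip_width: 0.0139
grasp_force: 77.8
```

```bash
python3 - <<'E'
from u import *
from bench import manip
s=manip.sense();print(s['t'],s['eef_pos'],s['grip_width'],s['grasp_force'],s['wrist_force'],go(s,'n68',.203))
E
```

```text
8.65 [ 0.50516605 -0.21707381  0.19143639] 0.013915889504348543 77.84554839134216 [-3.99509354  0.98711374 12.07094455] [175.3 -25.6 -11.5]
```

Request:
arm_command(targets=[0,0,-15,0,1,0,0,-40,0,1,0,0,-75,0,1,25,-3,-85,0,1,55,-8,-85,0,1,85,-12,-85,0,1,115,-17,-85,0,1,145,-21,-85,0,1,175,-25,-85,0,1,175,-25,-85,0,1,175,-25,-85,0,1,175,-25,-65,0,1,175,-25,-45,0,1,175,-25,-35,0,1,175,-25,-35,0,1,175,-25,-35,0,1])

```text
t: 10.25
eef_pos: [0.6647, -0.1417, 0.2265]
eef_rot: [[0.955, 0.296, 0.0], [0.296, -0.955, -0.0], [0.0, 0.0, -1.0]]
wrist_force: [0.1, -0.3, -3.1]
grip_width: 0.014
grasp_force: 78.4
```

```bash
python3 - <<'E'
from u import *
from bench import manip
s=manip.sense();print(s['t'],s['eef_pos'],s['grip_width'],s['wrist_force'],go(s,'n68',.203))
f=manip.grab_frame('wrist');cv2.imwrite('pics/w4.png',f['img'][:,:,::-1])
C=f['cam_to_world'];x=np.r_[s['eef_pos'][:2]]
for p in ((.665,-.1407,.016),(*x,.047)):
    q=np.linalg.inv(C)@np.r_[p,1];print(q[:2]/q[2]*f['fx']+[f['cx'],f['cy']])
E
```

```text
10.25 [ 0.66473241 -0.14171906  0.22650155] 0.013993861816286755 [ 0.06312589 -0.31862705 -3.10791346] [ 0.5 -0.9 23.5]
[321.35752449 229.53965986]
[323.25683456 254.99261762]
```

View pics/w4.png

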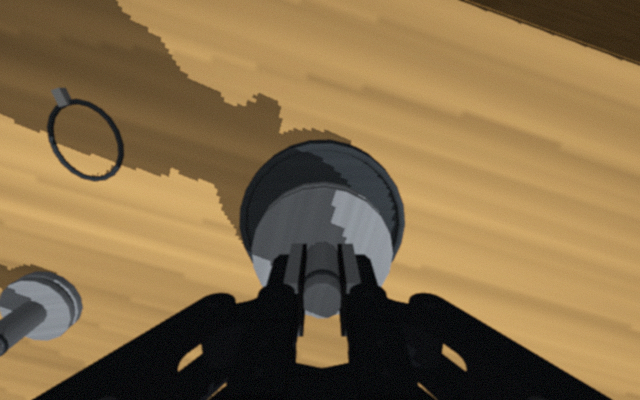

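```bash
python3 - <<'E'
from u import *
from bench import manip
s=manip.sense();f=manip.grab_frame('wrist');C=np.linalg.inv(f['cam_to_world'])
def edge(c,r,z):
    a=np.linspace(0,2*np.pi,181);p=np.c_[c[0]+r*np.cos(a),c[1]+r*np.sin(a),0*a+z,0*a+1]@C.T
    q=p[:,:2]/p[:,2:3]*f['fx']+[f['cx'],f['cy']];return q.min(0),q.max(0)
print(edge(P['n68'],.047,.016),edge(s['eef_pos'][:2],.034,.0475))
im=f['img'].astype(int);print(im[130:195:2,322].tolist())
E
```

```text
(array([237.89531591, 146.62638302]), array([404.5928661 , 302.23856278])) (array([251.77453986, 186.43573951]), array([394.48778195, 316.49844688]))
[[186, 145, 90], [150, 116, 70], [107, 85, 50], [106, 85, 51], [107, 83, 50], [58, 49, 34], [23, 24, 26], [47, 48, 53], [56, 62, 68], [55, 62, 68], [53, 56, 62], [56, 60, 66], [59, 65, 69], [55, 60, 65], [47, 49, 57], [31, 33, 37], [29, 32, 34], [34, 34, 38], [30, 33, 35], [29, 34, 37], [35, 38, 40], [28, 32, 34], [30, 34, 36], [26, 27, 32], [30, 36, 37], [28, 30, 33], [57, 59, 64], [75, 80, 84], [58, 59, 66], [80, 84, 88], [74, 78, 81], [81, 82, 87], [78, 77, 84]]
```

The nest's far edge is at row 141 and the disc's at row 182, so the disc needs about 1 mm more in +x. Lowering it.

Request:
arm_command(targets=[2,0,8,0,1,2,0,14,0,1,2,0,19,0,1,2,0,22,0,1,2,0,23,0,1,2,0,23,0,1,2,0,23,0,1,2,0,23,0,0.85,2,0,23,0,0.75,2,0,23,0,0.65,2,0,23,0,0.55,2,0,23,0,0.5,2,0,23,0,0.5,2,0,0,0,0.5,2,0,-40,0,0.5,2,0,-60,0,0.4,2,0,-60,0,0.3,2,0,-60,0,0.3])

```text
t: 12.15
eef_pos: [0.6666, -0.1408, 0.2857]
eef_rot: [[0.955, 0.296, 0.0], [0.296, -0.955, -0.0], [0.0, 0.0, -1.0]]
wrist_force: [-0.1, 0.7, -0.9]
grip_width: 0.0598
grasp_force: 0.0
```

```bash
python3 - <<'E'
from u import *
from bench import manip
s=manip.sense();print(s['t'],s['eef_pos'],s['wrist_force'],go(s,'r56',.19))
f=manip.grab_frame('wrist');cv2.imwrite('pics/w5.png',f['img'][:,:,::-1])
E
```

```text
12.15 [ 0.66656885 -0.14080808  0.28572058] [-0.05849675  0.68662419 -0.88282579] [-200.5  -96.    95.6]
```

View pics/w5.png

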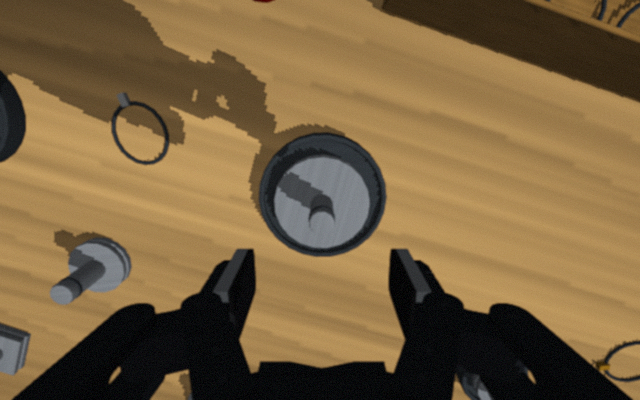

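The 68 mm former is seated and nearly centred: disc at (321,200), nest at (322,195). Next is the 56 mm former.

Request:
arm_command(targets=[-33,-16,-4,0,0.3,-66,-32,-4,0,0.3,-99,-48,-4,0,0.3,-132,-64,-4,0,0.3,-165,-80,-4,0,0.3,-199,-96,-4,0,0.3,-199,-96,-4,0,0.3,-199,-96,-4,0,0.3,-199,-96,-4,0,0.3,-199,-96,0,0,0.3,-199,-96,0,0,0.3])

```text
t: 13.3
eef_pos: [0.4484, -0.1081, 0.2849]
eef_rot: [[0.955, 0.296, -0.001], [0.296, -0.955, 0.0], [-0.001, -0.001, -1.0]]
wrist_force: [0.1, 0.6, -0.8]
grip_width: 0.0597
grasp_force: 0.0
```

```bash
cat >>u.py <<'E'
def look(manip,name,r,z,fn,seat=False):
    s=manip.sense();f=manip.grab_frame('wrist');C=np.linalg.inv(f['cam_to_world'])
    a=np.linspace(0,2*np.pi,181);p=np.c_[P[name][0]+r*np.cos(a),P[name][1]+r*np.sin(a),0*a+z,0*a+1]@C.T
    q=p[:,:2]/p[:,2:3]*f['fx']+[f['cx'],f['cy']]
    im=f['img'][:,:,::-1].copy();cv2.polylines(im,[q.round().astype(np.int32)],True,(0,0,255),1);cv2.imwrite(fn,im)
    print(s['t'],s['eef_pos'],s['grip_width'],s['wrist_force'],go(s,name,.203 if name[0]=='n' else .191),q.min(0),q.max(0))
E
python3 - <<'E'
from u import *
from bench import manip
look(manip,'r56',.028,.012,'pics/w6.png')
E
```

```text
13.3 [ 0.44841326 -0.10805149  0.28488566] 0.0597044823032392 [ 0.1392653   0.5641641  -0.80486998] [-1.7 -0.  93.9] [284.97111465 163.14247913] [360.63773075 235.47355998]
```

View pics/w6.png

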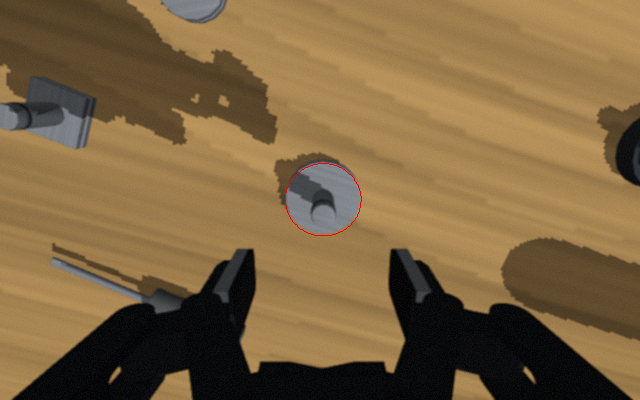

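The predicted outline matches the 56 mm disc at (323,199). Grasping.

Request:
arm_command(targets=[-1,0,35,0,0.3,-1,0,70,0,0.3,-1,0,87,0,0.3,-1,0,94,0,0.3,-1,0,94,0,0.3,-1,0,94,0,0.3,-1,0,94,0,1,-1,0,94,0,1,-1,0,94,0,1,-1,0,94,0,1,-1,0,94,0,1,-1,0,94,0,1,-1,0,94,0,1,-1,0,94,0,1,-1,0,94,0,1])

```text
t: 14.85
eef_pos: [0.4474, -0.1085, 0.1924]
eef_rot: [[0.955, 0.296, 0.001], [0.296, -0.955, -0.0], [0.001, 0.001, -1.0]]
wrist_force: [-2.6, 0.4, 13.6]
grip_width: 0.0135
grasp_force: 77.8
```

```bash
python3 - <<'E'
from u import *
from bench import manip
s=manip.sense();print(s['t'],s['eef_pos'],s['grip_width'],s['wrist_force'],go(s,'n56',.203))
E
```

```text
14.85 [ 0.44739742 -0.10847947  0.19237773] 0.013451536919568147 [-2.56498023  0.3941413  13.55698963] [ 260.7 -159.8  -10.5]
```

Request:
arm_command(targets=[0,0,-15,0,1,0,0,-50,0,1,0,0,-90,0,1,10,-6,-100,0,1,45,-28,-100,0,1,80,-49,-100,0,1,116,-71,-100,0,1,152,-93,-100,0,1,188,-115,-100,0,1,224,-137,-100,0,1,250,-153,-100,0,1,261,-160,-100,0,1,261,-160,-100,0,1,261,-160,-90,0,1,261,-160,-70,0,1,261,-160,-50,0,1,261,-160,-35,0,1,261,-160,-35,0,1,261,-160,-35,0,1,261,-160,-35,0,1])

```text
t: 16.85
eef_pos: [0.6493, 0.1217, 0.2277]
eef_rot: [[0.955, 0.296, 0.001], [0.296, -0.955, 0.0], [0.001, 0.0, -1.0]]
wrist_force: [0.4, 0.6, -2.8]
grip_width: 0.0136
grasp_force: 78.3
```

```bash
python3 - <<'E'
from u import *
from bench import manip
look(manip,'n56',.041,.016,'pics/w7.png')
E
```

```text
16.85 [0.64934229 0.12169588 0.22766984] 0.01357102554478072 [ 0.43355574  0.57602606 -2.81860056] [-0.4  0.2 24.7] [250.99202444 159.20260379] [395.54687783 293.9749927 ]
```

View pics/w7.png

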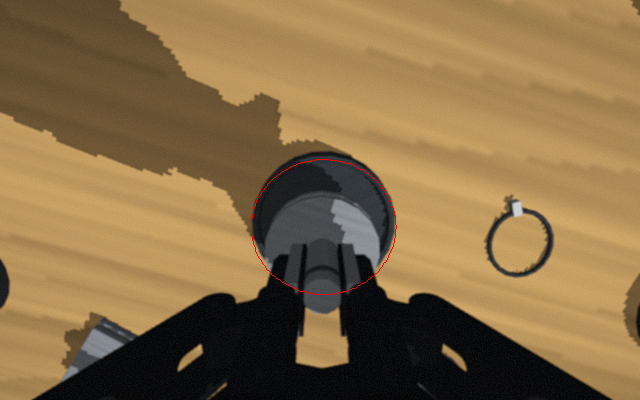

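Same picture as before: the nest's far edge is at row 153 against 159 predicted. I'll shift about 2 mm in +x and lower.

Request:
arm_command(targets=[2,0,8,0,1,2,0,14,0,1,2,0,19,0,1,2,0,22,0,1,2,0,23,0,1,2,0,23,0,1,2,0,23,0,1,2,0,23,0,0.85,2,0,23,0,0.75,2,0,23,0,0.65,2,0,23,0,0.55,2,0,23,0,0.5,2,0,23,0,0.5,2,0,0,0,0.5,2,0,-40,0,0.5,2,0,-60,0,0.4,2,0,-60,0,0.3,2,0,-60,0,0.3])

```text
t: 18.7
eef_pos: [0.6509, 0.1223, 0.2867]
eef_rot: [[0.955, 0.296, 0.0], [0.296, -0.955, 0.0], [0.0, 0.0, -1.0]]
wrist_force: [0.0, 0.1, -0.3]
grip_width: 0.0598
grasp_force: 0.0
```

```bash
python3 - <<'E'
from u import *
from bench import manip
look(manip,'n56',.041,.016,'pics/w8.png')
print(go(manip.sense(),'r44',.191))
E
```

```text
18.7 [0.65093808 0.12228001 0.2867301 ] 0.05979583025512995 [ 0.02061077  0.08274613 -0.33355763] [-2.1  0.3 83.7] [267.14746673 146.27537385] [378.848591  252.9895754]
[-121.5   76.5   95.1]
```

Request:
arm_command(targets=[-30,19,0,0,0.3,-60,38,0,0,0.3,-90,57,0,0,0.3,-120,76,0,0,0.3,-120,76,0,0,0.3,-120,76,0,0,0.3,-120,76,0,0,0.3,-120,76,0,0,0.3])

```text
t: 19.55
eef_pos: [0.5592, 0.0151, 0.2863]
eef_rot: [[0.955, 0.297, -0.0], [0.297, -0.955, 0.001], [-0.0, -0.001, -1.0]]
wrist_force: [-0.1, -0.5, 0.4]
grip_width: 0.0596
grasp_force: 0.0
```

```bash
python3 - <<'E'
from u import *
from bench import manip
look(manip,'r44',.022,.012,'pics/w9.png')
E
```

```text
19.55 [0.55919489 0.0151336  0.28628596] 0.059645354764171425 [-0.13500564 -0.50693186  0.37995084] [-2.4  1.3 95.3] [294.98680839 171.91387065] [354.06894033 228.36909003]
```

View pics/w9.png

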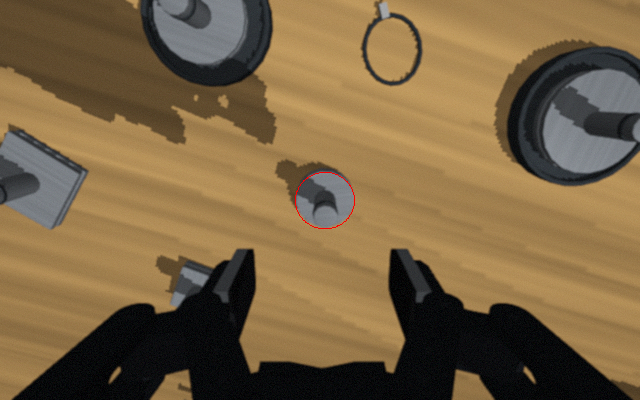

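The outline matches the 44 mm former at (325,200), and the 56 mm former (upper left) sits in its nest. Grasping.

Request:
arm_command(targets=[-1,1,35,0,0.3,-1,1,70,0,0.3,-1,1,88,0,0.3,-1,1,95,0,0.3,-1,1,95,0,0.3,-1,1,95,0,0.3,-1,1,95,0,1,-1,1,95,0,1,-1,1,95,0,1,-1,1,95,0,1,-1,1,95,0,1,-1,1,95,0,1,-1,1,95,0,1,-1,1,95,0,1,-1,1,95,0,1])

```text
t: 21.1
eef_pos: [0.5584, 0.0129, 0.1924]
eef_rot: [[0.955, 0.296, 0.001], [0.296, -0.955, -0.0], [0.001, 0.0, -1.0]]
wrist_force: [-3.7, -1.0, 10.7]
grip_width: 0.0137
grasp_force: 77.9
```

```bash
python3 - <<'E'
from u import *
from bench import manip
s=manip.sense();print(s['t'],s['eef_pos'],s['grip_width'],s['wrist_force'],go(s,'n44',.203))
E
```

```text
21.1 [0.55841153 0.01294483 0.19244371] 0.01367041750538865 [-3.65125582 -0.96116824 10.69536861] [  79.6 -312.   -10.6]
```

Request:
arm_command(targets=[0,0,-15,0,1,0,0,-50,0,1,0,0,-90,0,1,5,-20,-100,0,1,15,-58,-100,0,1,25,-97,-100,0,1,35,-136,-100,0,1,45,-175,-100,0,1,55,-214,-100,0,1,65,-253,-100,0,1,74,-290,-100,0,1,80,-312,-100,0,1,80,-312,-100,0,1,80,-312,-90,0,1,80,-312,-70,0,1,80,-312,-50,0,1,80,-312,-35,0,1,80,-312,-35,0,1,80,-312,-35,0,1,80,-312,-35,0,1])

```text
t: 23.1
eef_pos: [0.5425, 0.3347, 0.2277]
eef_rot: [[0.955, 0.296, 0.001], [0.296, -0.955, 0.001], [0.001, -0.0, -1.0]]
wrist_force: [-0.0, 0.0, -2.1]
grip_width: 0.0139
grasp_force: 78.2
```

```bash
python3 - <<'E'
from u import *
from bench import manip
look(manip,'n44',.035,.016,'pics/w10.png')
E
```

```text
23.1 [0.54251979 0.3346886  0.22770071] 0.013858778420740087 [-0.03829493  0.04571519 -2.10235287] [-0.6  0.  24.7] [261.54177605 170.47724554] [384.84025346 285.34521377]
```

View pics/w10.png

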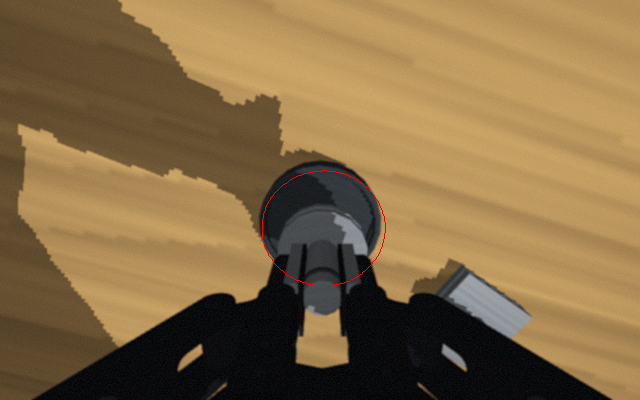

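The nest is centred at column 321 with its far edge at row 161, against 170 predicted. I'll shift +3 mm in x and -1 mm in y, then lower.

Request:
arm_command(targets=[3,-1,8,0,1,3,-1,14,0,1,3,-1,19,0,1,3,-1,22,0,1,3,-1,23,0,1,3,-1,23,0,1,3,-1,23,0,1,3,-1,23,0,0.85,3,-1,23,0,0.75,3,-1,23,0,0.65,3,-1,23,0,0.55,3,-1,23,0,0.5,3,-1,23,0,0.5,3,-1,0,0,0.5,3,-1,-40,0,0.5,3,-1,-90,0,0.4,3,-1,-120,0,0.3,3,-1,-120,0,0.3,3,-1,-120,0,0.3])

```text
t: 25.05
eef_pos: [0.5448, 0.3364, 0.3472]
eef_rot: [[0.955, 0.296, 0.001], [0.296, -0.955, 0.0], [0.001, -0.0, -1.0]]
wrist_force: [-0.4, 0.2, -1.1]
grip_width: 0.0596
grasp_force: 0.0
```

```bash
python3 - <<'E'
from u import *
from bench import manip
look(manip,'n44',.035,.016,'pics/w11.png')
f=manip.grab_frame('top')['img'][:,:,::-1];cv2.imwrite('pics/t2.png',cv2.resize(f[90:290,150:500],None,fx=2.25,fy=2.25))
E
```

```text
25.05 [0.54475315 0.33644204 0.34721655] 0.059583240621242144 [-0.38784971  0.1873845  -1.11054738] [ -3.4   1.1 144.2] [284.91228358 144.82053897] [362.26853881 219.90812611]
```

View pics/w11.png

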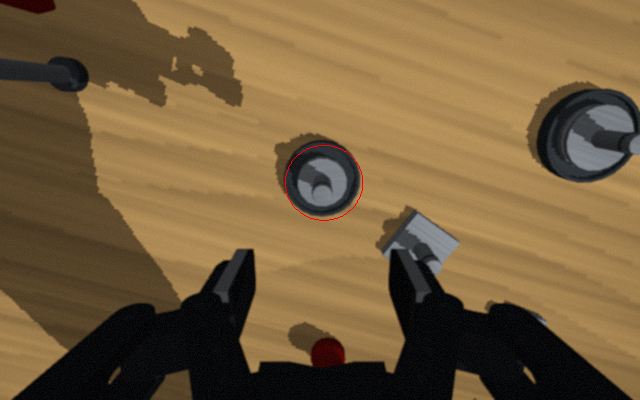

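View pics/t2.png

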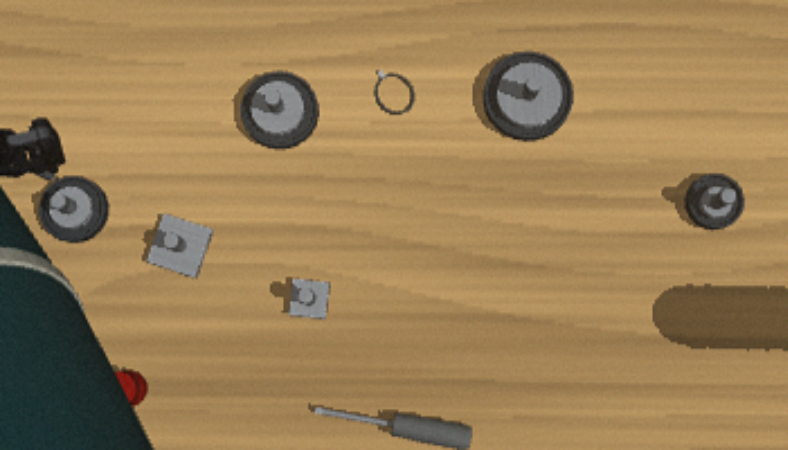

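Both views show all four round formers centred in their own nests, the squares untouched and the gripper clear.

```bash
python3 -c "
from bench import manip
print(manip.close_job())"
```

```text
the job is handed in; nothing more can be done
None
```

All four round formers are in the nests of their own sizes, the two square formers stand where they were, and the job is handed in; the hand-in call gave no verdict, but the last pictures show every former upright and well centred.

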